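# Bring a tumbler up to the polishing wheel

## Task

The lathe is stopped; line the longest of the three glasses up for polishing its first lengthwise flute: lift it from the wooden rack, carry it over the containers and the splash guard, and hold it lying level just above the top of the big cork wheel, about 8 mm clear of it, with the black guide line round its middle over the wheel's highest point and the glass lying along the wheel's rim, square to the spindle. Never let the glass or the fingers touch any part of the lathe, and leave the other two glasses and the bottle, jar and can where they are. Finish while still holding the glass steady there: do not lower it, put it down or let go.

Things in the scene. Friction and masses are not known exactly. Their poses are not given: they have to be found in the camera images.
- tumbler_mid (a point): Centre of the longest glass: a clear straight-sided cylinder 52 mm in diameter and 112 mm long, about 220 g, lying on its side on cork chocks on the rack (one of three places there), its centre about 53 mm above the table. Its x axis is the glass's long axis, +x towards the open mouth. A thin black guide line runs round it at this centre. Its sides are free for fingers from above.
- wheel_top (a point): Highest point of the lathe's cork wheel, in the middle of its 30 mm width, 205 mm above the table. The wheel is 150 mm in diameter on a level spindle. Axes turn with the lathe: x along the spindle, +x towards the motor; y level, along the rim (the direction the glass shall lie in); z up.
- lathe: The lathe, fixed; origin on the table below wheel_top, same axes. In mm: hub nut to x -42; drip tray x and y -110 to 110, -152 to 152, 55 high with slats; splash cheeks at y -152 and 152, 120 high; splash board at x 107, 308 wide, 175 high; motor behind it, x 112 to 307, 194 high, within 90 of the spindle line. Nothing is higher than the wheel's top.
- rack: Fixed wooden plank 170 x 335 x 20 mm, origin under its middle, on which the three glasses lie side by side along its x axis on 11 mm high cork chocks, at y = -108, 0 and +108 mm. The order of the glasses varies; rack and lathe may change sides.
- cup_mid (a point): Centre of the wide short glass, 60 mm in diameter, 76 mm long, lying on the rack about 58 mm up: leave alone.
- sake_cup_mid (a point): Centre of the smallest glass, 46 mm in diameter, 58 mm long, lying on the rack about 50 mm up: leave alone.
- bottle: White plastic bottle 58 mm in diameter, 175 mm high, standing between rack and lathe; origin under its middle.
- jar: Amber jar with a steel lid, 64 mm in diameter, 95 mm high, standing between rack and lathe; origin under its middle.
- can: Aluminium can 62 mm in diameter, 125 mm high, standing between rack and lathe; origin under its middle.
Things that resemble listed ones, but are neither listed nor needed, are in the scene too. Leave any green, purple or turquoise look-alike of the part that bears tumbler_mid alone.

How it is judged:
By the outcome, as a careful person would: the job done as asked, in the order asked, and still so for the second after the job is handed in, while the arm keeps its last pose, push and grip.
It also fails if it takes over 45 s, if anything falls off the work surface, if the arm or the gripper's body presses on something with over 40 N, if the wrist force passes 120 N, or if a joint passes its speed limit or range.

## Robot

A 6-joint arm with a two-finger parallel gripper is mounted at the origin on the work surface. World frame = base frame: x ahead of the robot, y to its left, z up, the work surface at z = 0. Lengths are in mm, angles in rad, forces in N, time in s.
With the tool pointing down it reaches from about 300 to 875 mm from the base axis. Payload 6.4 kg.
Tool frame: the origin (TCP) lies at the very end of the fingers, on their centre line; the grasp point (between the pads) lies bot.tcp_to_grasp behind it (bot.tcp_to_grasp is the distance from the TCP to the grasp point, in mm); z points along the fingers, y is the direction in which the jaws open and shut (so a half turn about z gives the same grasp; the last joint's range is limited). The gripper opens to 85 mm and grips with 20 to 120 N. Pads are 22 mm wide; open, the fingers measure 114 mm over their backs; the gripper's body (76 mm by 85 mm) begins 54 mm behind the grasp point. The pads swing forward as they close: fully open they stand 13 mm farther back than shut.
Start: joints at [-1.369, 0.181, 1.607, -0, 1.354, -0.206], TCP at [228.057, -527.855, 231.288] pointing down, gripper open.
Joint ranges: [-2.99, 2.99], [-0.89, 2.07], [0.3, 2.58], [-1.14, 4.28], [0, 2.63], [-3.12, 3.12]. Speed limits (rad/s): [2.57, 2.57, 3.01, 3.14, 3.14, 3.14].

## Interface

Orientations are given as a unit quaternion [x, y, z, w].
In Python, from station import get_state, imaging, bot gives the robot as it stands. The module is installed in compiled form; this text tells all that it offers.
- The arm moves only by the shell command python3 -m creep 'ROWS' [FORCE]. ROWS is text: rows parted by semicolons, each of 5 numbers parted by spaces: the shift along the tool's x, y, z in m, then the turn about the tool's z in degrees, then the closure, from 0 (fully open) to 1 (shut). A call has 1 to 8 rows; each row shifts and turns the commanded pose from where the row before left it, along the tool's axes as they then stand; what a row does not reach is not made up. A row lasts 1/10 s, in which the tool goes at most 50 mm and 8.59 degrees, less where a joint would pass 70% of its speed; a pose out of reach is approached as far as the arm can. A call with a gripper value outside its range is refused whole. The fingers move at their own pace and stop on an object; FORCE is the grip in N (left out, the last holds). Time passes only in rows, so rows that do not move let the fingers close. It gives the time, the measured TCP pose, the force and the opening at its end, in the units of the state.
- get_state(): the state, without advancing time (a new reading comes with each control period).
- imaging.camera(name): name is "scene" or "top" or "wrist"; returns (picture, depth): 384x512x3 uint8, red, green, blue; 384x512 float32, mm along the optical axis (not along the pixel's ray), 0 where there is no reading.
- imaging.calibration(name): a dict with "fx", "fy", "cx", "cy" (pixels), "R" (3x3) and "t" (3): a world point X has camera coordinates R X + t. Camera axes: x right, y down, z forward; pixel columns grow to the right and rows downward; lengths in mm; the calibration is good to about 2 mm. A picture is of the moment at which its call begins: read the wrist's pose just before it. calibration takes no time and is no camera call; for the wrist camera it gives the pose at the moment of the call.
- bot.job_done(): hands the job in, once; it reports no verdict.
Trained networks look in the newest picture that a camera, given by its name, has taken for a name from the list of things; names that differ only in an ending like _2 or _b are one class to them, and where a whole thing is asked for, a point or a joint stands for the part that bears it (a point fixed in the world has none). Each returns a list of dicts, best first, with "conf" (0 to 1); they miss things now and then, are a little off and sometimes report something else, mostly with a low value. They report only what shows in the picture. A call takes as long as a camera call. They do not tell look-alikes from the thing itself.
- imaging.look_for(camera, target): "bbox" ([left, top, right, bottom] in pixels, round what is visible of it).
The state is a dict: "t": time; "qpos": joint angles; "qvel": joint speeds; "joint_efforts": joint torques, N m; "tcp_pos": TCP position; "ee_rot": TCP orientation; "ft_force": force on the tool from outside, world axes, zero at the start; "moment": the same for the moment, N m; "width": opening from 0.0 (shut) to 1.0 (fully open).
Only numpy, scipy, OpenCV 4.12 (cv2) and the standard library are available. Lean on these libraries where they do the work, as an engineer would, in place of code of your own. Each camera call takes 0.05 s, during which the arm holds its last target. There are 200 camera calls.

## Working session

There is one attempt and no reset: what is moved stays moved. The work goes in short steps, Python scripts to look and compute and a shell command to move; the robot and the scene stay as the last step left them, time stands still between calls to the robot, and variables do not carry over. Pictures are saved under pics/ and viewed, about 8 in all and at most 12, crops included, and the job is handed in when it is done.

```bash
mkdir -p pics; python3 - <<'E'
from station import get_state, imaging, bot
import cv2,numpy as np
s=get_state();print(s,bot.tcp_to_grasp)
ims=[]
for n in("scene","top"):
    p,d=imaging.camera(n);np.savez(f"{n}.npz",p=p,d=d,**{k:np.array(v) for k,v in imaging.calibration(n).items()})
    cv2.imwrite(f"pics/{n}0.png",cv2.resize(p[:,:,::-1],(800,600)))
    for t in("tumbler_mid","cup_mid","sake_cup_mid","lathe","rack","bottle","jar","can"):
        print(n,t,[(np.round(r["bbox"]).tolist(),round(r["conf"],2)) for r in imaging.look_for(n,t)][:4])
E
```

```text
{'t': 0.0, 'qpos': array([-1.36926657e+00,  1.81536522e-01,  1.60800952e+00,  4.28875910e-06,
        1.35382013e+00, -2.06258440e-01]), 'qvel': array([-1.47945824e-03, -9.14141352e-04,  7.05613599e-05,  1.17000899e-03,
        9.67940942e-04, -6.93883804e-04]), 'joint_efforts': array([ 9.31441173e-04, -4.44863462e+01, -3.51337337e+01, -1.90297183e-04,
        9.05819354e-03,  4.46140319e-06]), 'tcp_pos': array([ 227.95836496, -527.27361192,  230.38597377]), 'ee_rot': array([ 9.79285219e-01,  2.02483759e-01,  4.19028618e-06, -8.86753692e-04]), 'ft_force': array([-0.87920838, -0.82509416, -0.21861272]), 'moment': array([-0.05701215, -0.02127273, -0.02845516]), 'width': 1.0001458882197711} 18.700000000000003
scene tumbler_mid [([369.0, 220.0, 405.0, 245.0], 0.92), ([224.0, 224.0, 260.0, 261.0], 0.91), ([392.0, 284.0, 443.0, 318.0], 0.74), ([191.0, 274.0, 228.0, 320.0], 0.72)]
scene cup_mid [([251.0, 241.0, 287.0, 276.0], 0.83)]
scene sake_cup_mid [([284.0, 265.0, 312.0, 293.0], 0.56)]
scene lathe [([74.0, 143.0, 215.0, 231.0], 0.67)]
scene rack [([208.0, 236.0, 339.0, 324.0], 0.87)]
scene bottle [([200.0, 187.0, 219.0, 241.0], 0.79), ([71.0, 142.0, 217.0, 233.0], 0.59), ([251.0, 245.0, 287.0, 274.0], 0.42)]
scene jar [([172.0, 214.0, 195.0, 254.0], 0.6)]
scene can [([236.0, 180.0, 256.0, 217.0], 0.59)]
top tumbler_mid [([107.0, 212.0, 142.0, 232.0], 0.98), ([207.0, 115.0, 238.0, 128.0], 0.96), ([240.0, 147.0, 254.0, 183.0], 0.83), ([170.0, 254.0, 191.0, 284.0], 0.68)]
top cup_mid [([210.0, 157.0, 226.0, 182.0], 0.71)]
top sake_cup_mid [([182.0, 167.0, 195.0, 183.0], 0.69)]
top lathe [([321.0, 76.0, 417.0, 201.0], 0.8)]
top rack [([170.0, 149.0, 266.0, 195.0], 0.9)]
top bottle [([274.0, 148.0, 294.0, 167.0], 0.6)]
top jar [([278.0, 129.0, 295.0, 144.0], 0.54)]
top can [([275.0, 196.0, 296.0, 212.0], 0.81)]
```

View pics/top0.png

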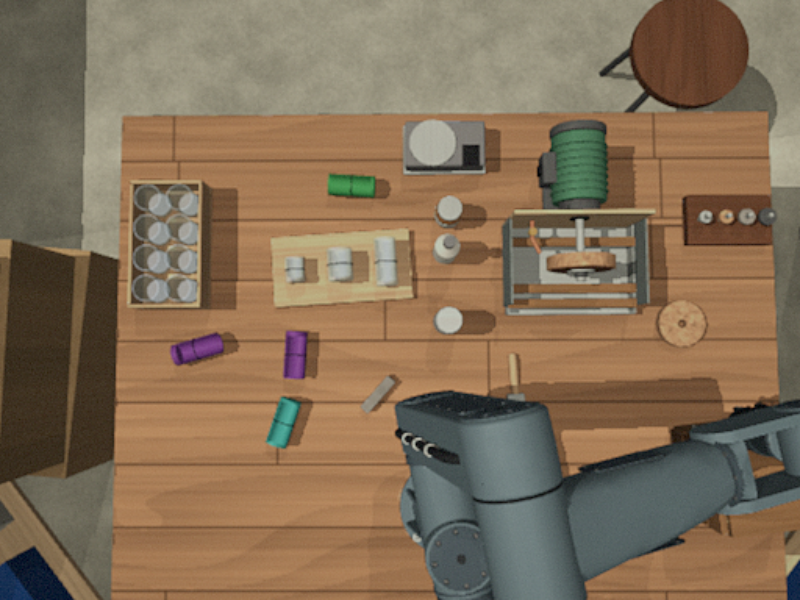

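View pics/scene0.png

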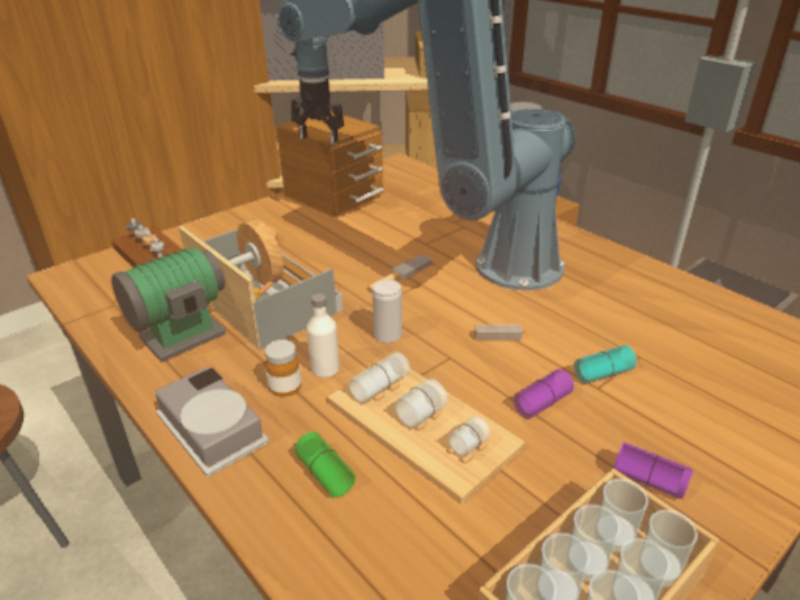

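The top view (800×600) shows three clear glasses on the rack: smallest at (295,268), wide one at (340,264), longest at (386,261). The wheel is at (580,262) with the motor beyond it, and bottle, jar and can near x≈448. The green (352,186), purple (197,348) and (296,354), and turquoise (284,422) cylinders are look-alikes. The clear one at (386,261) is the target: longest, on the rack, with a black line. Next I measure.

```bash
cat > h.py <<'E'
import numpy as np,cv2
def cloud(d,c):
    v,u=np.mgrid[:384,:512]; z=d.astype(float)
    P=np.stack([(u-c["cx"])/c["fx"]*z,(v-c["cy"])/c["fy"]*z,z],-1)
    W=(P-np.array(c["t"]))@np.array(c["R"]); W[d==0]=np.nan; return W
def ray(u,v,c,h):
    R=np.array(c["R"]);o=-R.T@np.array(c["t"]);r=R.T@np.array([(u-c["cx"])/c["fx"],(v-c["cy"])/c["fy"],1.])
    return o+r*(h-o[2])/r[2]
E
python3 - <<'E'
from h import *
np.set_printoptions(precision=1,suppress=True)
c=dict(np.load("top.npz"));W=cloud(c["d"],c)
def rect(m):
    p=W[m][:,:2];q=cv2.minAreaRect(p.astype(np.float32));print(len(p),q,p.mean(0));return p
def box(l,t,r,b):
    m=np.zeros((384,512),bool);m[t:b,l:r]=1;return m
Z=W[...,2]
print("rack");rect(box(168,147,268,200)&(Z>12)&(Z<28))
print("glass");m=box(238,145,256,185)&(Z>40)&(Z<95);rect(m);print(np.nanpercentile(Z[m],[5,50,95]))
print(ray(247,165,c,53), ray(247,165,c,79))
print("wheel");m=box(340,150,405,185)&(Z>150)&(Z<225);p=rect(m);
print(np.nanpercentile(Z[m],[50,95,99]));rect(m&(Z>185))
print("board");rect(box(315,128,425,142)&(Z>150)&(Z<190))
for n,b in dict(bottle=(274,148,294,167),jar=(278,129,295,144),can=(275,196,296,212)).items(): 
    m=box(*b)&(Z>85);print(n);rect(m)
E
```

```text
rack
2863 ((571.6904907226562, 260.540771484375), (170.55987548828125, 354.8488464355469), 3.571800708770752) [568.4 258.2]
glass
441 ((580.9736938476562, 143.1245880126953), (112.26117706298828, 51.64313507080078), 3.4058220386505127) [579.7 142.6]
[60.3 75.3 82.7]
[587.9 139.6  53. ] [584.4 139.   79. ]
wheel
465 ((561.5492553710938, -291.3795166015625), (142.72958374023438, 40.043701171875), 89.52165985107422) [ 563.1 -284.1]
[192.  207.  209.8]
297 ((565.4500732421875, -293.2612609863281), (106.9447250366211, 31.65971565246582), 89.83695220947266) [ 564.9 -290.3]
board
541 ((683.1880493164062, -292.32122802734375), (305.5932922363281, 35.8209228515625), 89.15592193603516) [ 676.5 -295.3]
bottle
217 ((609.5550537109375, 2.662525177001953), (56.446083068847656, 55.158660888671875), 11.713948249816895) [605.1   3.8]
jar
157 ((692.3507690429688, -5.969837188720703), (40.57643508911133, 51.078372955322266), 0.3014049530029297) [694.4  -5.5]
can
234 ((442.59375, -0.24151611328125), (53.318817138671875, 59.89755630493164), 0.2419317364692688) [441.1   1.3]
```

```bash
python3 -m creep '0 0 -0.04 0 0;0 0 -0.04 0 0;0.02 -0.016 -0.02 0 0;0.033 -0.0265 0 0 0;0.033 -0.0265 0 0 0;0.033 -0.0265 0 0 0;0.033 -0.0265 0 0 0;0.033 -0.0265 0 0 0' 40
python3 -m creep '0.033 -0.0265 0 0 0;0.033 -0.0265 0 0 0;0.033 -0.0265 0 0 0;0.033 -0.0265 0 0 0;0.033 -0.0265 0 0 0;0.033 -0.0265 0 0 0;0.033 -0.0265 0 0 0;0.033 -0.0265 0 0 0'
python3 -m creep '0.033 -0.0265 0 0 0;0.033 -0.0265 0 0 0;0.033 -0.0265 0 0 0;0.033 -0.0265 0 0 0;0.01 -0.009 0 0 0;0 0 0 7 0;0 0 0 7 0;0 0 0 6 0'
python3 -m creep '0 0 0.02 0 0;0 0 0.02 0 0;0 0 0 0 0;0 0 0 0 0'
python3 - <<'E'
from h import *
from station import *
from scipy.spatial.transform import Rotation as Ro
np.set_printoptions(precision=1,suppress=True)
s=get_state();print(s["t"],s["tcp_pos"],Ro.from_quat(s["ee_rot"]).as_euler("ZYX",degrees=True),s["qpos"])
c=imaging.calibration("wrist");p,d=imaging.camera("wrist")
cv2.imwrite("pics/w1.png",p[:,:,::-1]);np.savez("w1.npz",p=p,d=d,**c)
print([(r["bbox"],r["conf"]) for r in imaging.look_for("wrist","tumbler_mid")])
W=cloud(d,c);Z=W[...,2];m=(Z>45)&(Z<95)&(abs(W[...,0]-580)<90)&(abs(W[...,1]-143)<50)
q=W[m][:,:2];print(len(q),cv2.minAreaRect(q.astype(np.float32)),np.nanpercentile(Z[m],[50,95]))
m2=m&(Z>70);q=W[m2];print(q.mean(0),cv2.fitLine(q[:,:2].astype(np.float32),2,0,.01,.01).ravel())
E
```

```text
t: 1.7
tcp_pos: [339.5, -316.6, 331.5]
ee_rot: [0.979, 0.202, 0.0, 0.0]
ft_force: [0.7, 0.5, 0.1]
width: 0.998
t: 2.5
tcp_pos: [497.8, -17.1, 331.5]
ee_rot: [0.979, 0.203, 0.0, 0.0]
ft_force: [0.5, 0.4, 0.8]
width: 1.0
t: 3.3
tcp_pos: [581.8, 142.8, 331.1]
ee_rot: [1.0, 0.027, -0.0, 0.0]
ft_force: [-0.3, 0.6, 0.2]
width: 0.999
t: 3.7
tcp_pos: [581.8, 142.6, 291.5]
ee_rot: [1.0, 0.029, -0.0, 0.0]
ft_force: [0.8, -0.1, 0.6]
width: 1.001
3.7 [581.8 142.6 291.5] [  3.3   0.  180. ] [ 0.   0.2  1.5 -0.   1.5  1.6]
[([91.4, 245.0, 129.9, 311.5], 0.94), ([0.0, 249.7, 0.6, 270.0], 0.6), ([237.1, 109.9, 277.6, 204.3], 0.58), ([430.7, 93.0, 512.0, 267.5], 0.49)]
3696 ((577.6292724609375, 142.31842041015625), (111.99105072021484, 53.030521392822266), 3.6614291667938232) [75.5 79.2]
[581.  142.4  76.2] [  1.    0.1 581.  142.4]
```

View pics/w1.png

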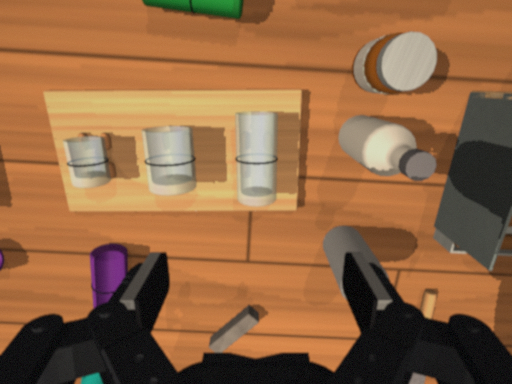

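The wrist view shows the longest clear glass at (257,157), its black line at v≈160 and the closed base towards the robot. One enlarged crop to confirm it and locate the guide line.

```bash
python3 - <<'E'
from h import *
c=dict(np.load("w1.npz"));p=c["p"];cv2.imwrite("pics/w1c.png",cv2.resize(p[85:215,40:310,::-1],None,fx=2.9,fy=2.9,interpolation=cv2.INTER_CUBIC))
g=p.sum(2)[:,252:262].mean(1);v=140+np.argmin(g[140:180]);print(v,ray(257,v,c,79),ray(257,157,c,79),ray(237,157,c,53),ray(277.6,157,c,53))
E
```

```text
163 [577.3478893 141.258044   79.       ] [584.60232183 141.69095009  79.        ] [577.2078826  166.52337585  53.        ] [580.19543462 115.18494289  53.        ]
```

View pics/w1c.png

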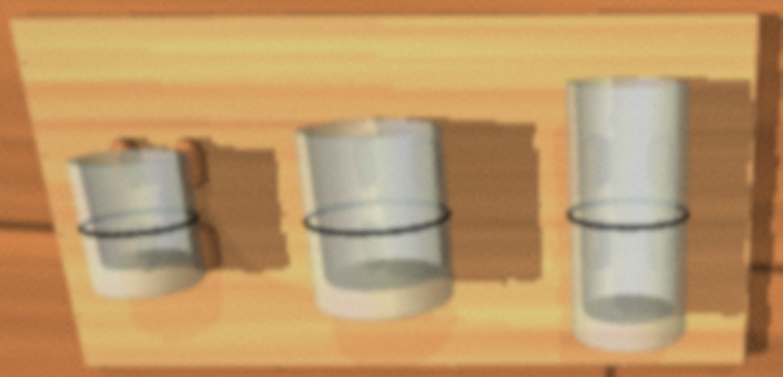

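```bash
python3 -m creep '-0.004 0.0005 0.03 0 0;0 0 0.045 0 0;0 0 0.045 0 0;0 0 0.045 0 0;0 0 0.04 0 0;0 0 0.03 0 0;0 0 0.02 0 0;0 0 0 0 0' 40
python3 -m creep '0 0 0 0 0.5;0 0 0 0 0.7;0 0 0 0 1;0 0 0 0 1;0 0 0 0 1;0 0 0 0 1;0 0 0 0 1;0 0 0 0 1' 40
```

```text
t: 4.6
tcp_pos: [576.4, 142.1, 34.0]
ee_rot: [1.0, 0.029, -0.002, 0.0]
ft_force: [-0.7, 0.2, 0.3]
width: 0.997
t: 5.4
tcp_pos: [580.2, 141.7, 39.0]
ee_rot: [1.0, 0.029, 0.002, 0.001]
ft_force: [-0.7, -3.2, 7.1]
width: 0.6
```

```bash
python3 -m creep '0 0 0 0 1;0 0 0 0 1' 50; python3 -m creep '0 0 -0.01 0 1;0 0 -0.02 0 1;0 0 -0.03 0 1;0 0 -0.04 0 1;0 0 -0.04 0 1;0 0 0 0 1' 50
```

```text
t: 5.6
tcp_pos: [580.2, 141.7, 39.1]
ee_rot: [1.0, 0.029, 0.002, 0.001]
ft_force: [-0.9, -3.9, 6.9]
width: 0.596
t: 6.2
tcp_pos: [582.1, 142.9, 184.2]
ee_rot: [1.0, 0.03, 0.006, -0.0]
ft_force: [0.3, -0.6, -1.4]
width: 0.593
```

```bash
python3 -m creep '0 0 -0.04 0 1;0 0 -0.04 0 1;0 0 -0.04 0 1;0 0 -0.02 0 1;0 0 -0.01 0 1;0 0 0 0 1;0 0 0 0 1;0 0 0 0 1' 50
python3 - <<'E'
from h import *
from station import *
from scipy.spatial.transform import Rotation as Ro
s=get_state();print(s,Ro.from_quat(s["ee_rot"]).as_matrix().round(4))
c=imaging.calibration("wrist");p,d=imaging.camera("wrist")
cv2.imwrite("pics/w2.png",p[:,:,::-1]);np.savez("w2.npz",p=p,d=d,**c)
p,d=imaging.camera("scene");cv2.imwrite("pics/s2.png",cv2.resize(p[130:290,180:380,::-1],None,fx=3.5,fy=3.5))
E
```

```text
t: 7.0
tcp_pos: [577.1, 142.3, 323.8]
ee_rot: [1.0, 0.029, -0.002, -0.0]
ft_force: [-0.3, -0.3, -3.0]
width: 0.59
{'t': 7.0, 'qpos': array([4.21276890e-02, 1.66270210e-01, 1.43827346e+00, 8.07108458e-05,
       1.54102888e+00, 1.55420659e+00]), 'qvel': array([-0.00080275,  0.00086765, -0.00599311,  0.0012233 ,  0.00242697,
        0.000236  ]), 'joint_efforts': array([ 4.65867575e-02, -4.79904914e+01, -3.90038145e+01,  3.13500270e-03,
        1.45490561e-02, -4.70597070e-05]), 'tcp_pos': array([577.09823106, 142.25656721, 323.84824772]), 'ee_rot': array([ 9.99567122e-01,  2.93531581e-02, -1.99029869e-03, -1.49229086e-05]), 'ft_force': array([-0.33678835, -0.28641708, -3.04253394]), 'moment': array([ 0.01404996, -0.0378591 ,  0.03499851]), 'width': 0.590385406702187} [[ 9.983e-01  5.870e-02 -4.000e-03]
 [ 5.870e-02 -9.983e-01 -1.000e-04]
 [-4.000e-03 -1.000e-04 -1.000e+00]]
```

View pics/w2.png

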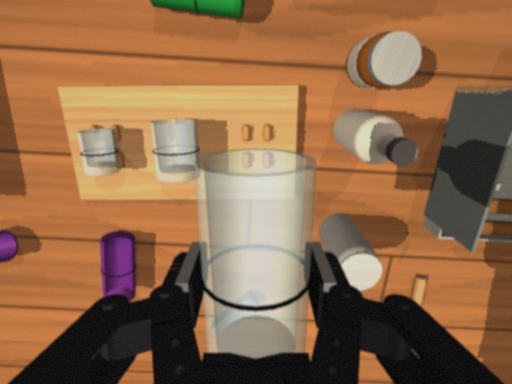

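The glass is in the grip: line arcs at v≈245 (far) and 308 (near), centred at u≈257 between the fingers, and the other two glasses are undisturbed. Next I measure the glass pose in the tool and the wheel more precisely.

```bash
python3 - <<'E'
from h import *
np.set_printoptions(precision=2,suppress=True)
c=dict(np.load("w2.npz"));W=cloud(c["d"],c);T=np.array([577.1,142.26,323.85])
from scipy.spatial.transform import Rotation as Ro
R=Ro.from_quat([9.99567122e-01,2.93531581e-02,-1.99029869e-03,-1.49e-05]).as_matrix()
L=(W-T)@R  # tool coords
m=np.zeros((384,512),bool);m[150:310,200:315]=1
q=L[m&(L[...,2]<40)&(L[...,2]>-80)];print(len(q))
for a in range(-60,70,10):
    k=q[abs(q[:,0]-a)<5]
    if len(k)>20: print(a,len(k),np.percentile(k[:,1],[2,98]),np.percentile(k[:,2],[2,5,20,50]))
cw=lambda u,v,z:(ray(u,v,c,z)-T)@R
for h in(14,18): print(h,cw(257,307,T[2]+h+26),cw(257,245,T[2]+h-26), cw(257,150,T[2]+h+26))
# wheel from scene+top
for n in("scene","top"):
    c2=dict(np.load(n+".npz"));W2=cloud(c2["d"],c2)
    m=(abs(W2[...,0]-565)<45)&(abs(W2[...,1]+292)<85)&(W2[...,2]>130)&(W2[...,2]<225)
    q=W2[m];k=q[q[:,2]>185]
    print(n,len(q),np.percentile(q,[1,50,99],axis=0),cv2.minAreaRect(k[:,:2].astype(np.float32)))
E
```

```text
18038
-20 30 [-25.92  24.87] [-25.3  -24.99 -22.82 -20.26]
-10 547 [-25.87  24.82] [-36.73 -35.5  -33.6  -29.15]
0 2191 [-25.65  24.7 ] [-40.7  -40.18 -39.18 -36.63]
10 2388 [-24.32  25.46] [-40.22 -39.82 -39.   -36.82]
20 2416 [-23.07  22.78] [-40.18 -39.84 -39.07 -37.2 ]
30 2601 [-22.45  22.56] [-40.12 -39.81 -39.02 -37.22]
40 3138 [-21.68  22.18] [-40.11 -39.76 -38.88 -36.51]
50 4727 [-22.1   21.95] [-40.   -39.53 -38.27 -32.12]
14 [ -1.98   0.05 -39.99] [-2.49  0.26 12.01] [ 62.8   -0.03 -40.25]
18 [  1.38   0.03 -44.01] [-0.25  0.24  8.  ] [ 63.62  -0.05 -44.25]
scene 583 [[ 551.83 -360.75  130.69]
 [ 579.88 -268.04  165.59]
 [ 602.53 -218.33  203.21]] ((566.8794555664062, -285.4376525878906), (85.74559020996094, 32.57841873168945), 89.10824584960938)
top 592 [[ 529.23 -359.74  132.11]
 [ 561.21 -285.74  185.35]
 [ 606.22 -219.43  209.59]] ((565.4500732421875, -293.2612609863281), (106.9447250366211, 31.65971565246582), 89.83695220947266)
```

```bash
python3 -m creep '0 0.015 0 0 1;-0.003 0.03 0 0 1;-0.003 0.04 0 0 1;-0.0035 0.04 0 0 1;-0.0035 0.04 0 0 1;-0.0035 0.04 0 0 1;-0.0035 0.04 0 0 1;-0.0035 0.04 0 0 1'
python3 -m creep '-0.0035 0.04 0 0 1;-0.0035 0.04 0 0 1;-0.0035 0.04 0 0 1;-0.0035 0.04 0 0 1;-0.0035 0.04 0 0 1;-0.003 0.04 0 0 1;-0.002 0.025 0 0 1;0 0.01 0 0 1'
python3 -m creep '0 0 0 -4 1;0 0 0 -7.5 1;0 0 0 -7.5 1;0 0 0 -7.5 1;0 0 0 -7.5 1;0 0 0 -7.5 1;0 0 0 -7.5 1;0 0 0 -7.5 1'
python3 -m creep '0 0 0 -7.5 1;0 0 0 -7.5 1;0 0 0 -7.5 1;0 0 0 -7 1;0 0 0 0 1;0 0 0 0 1;0 0 0 0 1'
python3 - <<'E'
from h import *
from station import *
np.set_printoptions(precision=2,suppress=True)
from scipy.spatial.transform import Rotation as Ro
s=get_state();print(s["t"],s["tcp_pos"],s["width"],s["ft_force"],Ro.from_quat(s["ee_rot"]).as_euler("ZYX",degrees=True),s["qpos"])
c=imaging.calibration("wrist");p,d=imaging.camera("wrist")
cv2.imwrite("pics/w3.png",p[:,:,::-1]);np.savez("w3.npz",p=p,d=d,tcp=s["tcp_pos"],rot=s["ee_rot"],**c)
W=cloud(d,c)
m=(abs(W[...,0]-565)<40)&(abs(W[...,1]+292)<70)&(W[...,2]>180)&(W[...,2]<215)
q=W[m];print(len(q),np.percentile(q,[1,50,99],axis=0))
for lo in(185,195,200): k=q[q[:,2]>lo][:,:2].astype(np.float32);print(lo,cv2.minAreaRect(k))
for y in range(-350,-230,10):
  k=q[abs(q[:,1]-y)<5]
  if len(k)>10: print(y,len(k),np.percentile(k[:,0],[3,97]),np.percentile(k[:,2],[50,90]))
m=(abs(W[...,0]-675)<30)&(abs(W[...,1]+292)<160)&(W[...,2]>160)&(W[...,2]<186)
print("board",cv2.minAreaRect(W[m][:,:2].astype(np.float32)))
E
```

```text
t: 7.9
tcp_pos: [570.6, -146.1, 326.0]
ee_rot: [1.0, 0.029, -0.0, 0.0]
ft_force: [0.1, -0.4, -3.1]
width: 0.594
t: 8.7
tcp_pos: [563.2, -423.1, 324.9]
ee_rot: [1.0, 0.028, -0.001, -0.0]
ft_force: [-0.4, 0.8, -3.3]
width: 0.59
t: 9.5
tcp_pos: [564.8, -418.9, 326.0]
ee_rot: [0.865, 0.502, -0.0, -0.0]
ft_force: [0.3, 0.3, -2.1]
width: 0.59
t: 10.2
tcp_pos: [564.9, -419.2, 326.2]
ee_rot: [0.712, 0.702, 0.0, -0.0]
ft_force: [1.2, 0.3, -2.9]
width: 0.592
10.2 [ 564.94 -419.23  326.16] 0.591628819948705 [ 1.21  0.28 -2.87] [  89.24   -0.02 -179.99] [-0.81  0.42  1.12  0.    1.6  -0.79]
3964 [[ 546.63 -348.23  181.13]
 [ 562.57 -307.31  202.12]
 [ 577.79 -273.66  205.75]]
185 ((562.176513671875, -308.1082763671875), (31.82169532775879, 74.55805206298828), 0.4551161229610443)
195 ((562.19677734375, -302.9025573730469), (31.642414093017578, 60.17866516113281), 0.3982650637626648)
200 ((563.076171875, -298.62225341796875), (29.576505661010742, 51.2126350402832), 0.17171895503997803)
-350 164 [550.1  576.97] [182.39 184.37]
-340 411 [549.11 577.  ] [189.14 191.81]
-330 470 [547.34 577.29] [195.45 197.83]
-320 513 [547.29 577.19] [199.71 201.54]
-310 547 [547.52 577.02] [202.77 203.93]
-300 575 [547.33 576.93] [204.16 205.27]
-290 581 [547.14 576.92] [204.22 205.33]
-280 589 [547.26 576.94] [203.07 204.23]
-270 114 [546.7 577. ] [201.44 202.32]
board ((684.881103515625, -356.8206481933594), (40.57872772216797, 182.49661254882812), 0.25917157530784607)
```

View pics/w3.png

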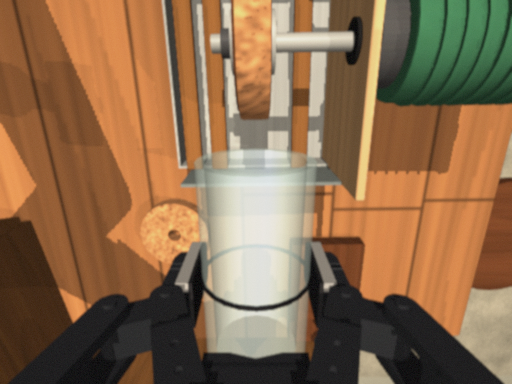

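The wheel shows at (253,60) in the view, and its measured top is at about (562.2, −294.5). The glass line sits about 2 mm behind the TCP. I move over the wheel, stay 20 mm high, then check.

```bash
python3 -m creep '0.015 -0.0027 0 -0.6 1;0.03 0 0 0 1;0.035 0 0 0 1;0.03 0 0 0 1;0.0169 0 0 0 1;0 0 0.02 0 1;0 0 0.025 0 1;0 0 0.02 0 1'
python3 -m creep '0 0 0.015 0 1;0 0 0 0 1;0 0 0 0 1;0 0 0 0 1;0 0 0 0 1'
python3 - <<'E'
from h import *
from station import *
np.set_printoptions(precision=2,suppress=True)
from scipy.spatial.transform import Rotation as Ro
for i in range(3):
    s=get_state();print(s["t"],s["tcp_pos"],s["width"],s["ft_force"],Ro.from_quat(s["ee_rot"]).as_euler("ZYX",degrees=True))
    c=imaging.calibration("wrist");p,d=imaging.camera("wrist")
W=cloud(d,c)
R=Ro.from_quat(s["ee_rot"]).as_matrix();L=(W-s["tcp_pos"])@R
m=np.zeros((384,512),bool);m[150:310,200:315]=1
q=L[m&(L[...,2]<40)&(L[...,2]>-80)]
for a in(0,20,50): print(a,np.percentile(q[abs(q[:,0]-a)<5][:,2],[2,5,20]))
p2,d2=imaging.camera("scene")
cv2.imwrite("pics/s4.png",np.vstack([cv2.resize(p[130:340,160:360,::-1],(380,400)),]) if 0 else np.hstack([cv2.resize(p[:,100:420,::-1],(333,400)),cv2.resize(p2[110:220,70:220,::-1],(460,400))[:, :460]]))
E
```

```text
t: 11.05
tcp_pos: [562.4, -292.6, 260.4]
ee_rot: [0.708, 0.707, -0.0, 0.0]
ft_force: [-0.4, -0.3, -2.9]
width: 0.591
t: 11.55
tcp_pos: [563.1, -293.1, 247.8]
ee_rot: [0.707, 0.707, 0.0, 0.001]
ft_force: [-0.2, 0.2, -1.6]
width: 0.595
11.55 [ 563.14 -293.06  247.84] 0.5946250356390622 [-0.16  0.22 -1.58] [ 89.96   0.09 179.89]
11.6 [ 563.   -292.92  247.57] 0.591706108828681 [ 0.5   0.09 -2.82] [ 89.96   0.07 179.91]
11.65 [ 562.91 -292.82  247.37] 0.5877161199311156 [-0.56  0.14 -3.82] [ 89.96   0.06 179.92]
0 [-40.53 -40.13 -39.02]
20 [-40.08 -39.79 -39.03]
50 [-39.93 -39.52 -38.28]
```

View pics/s4.png

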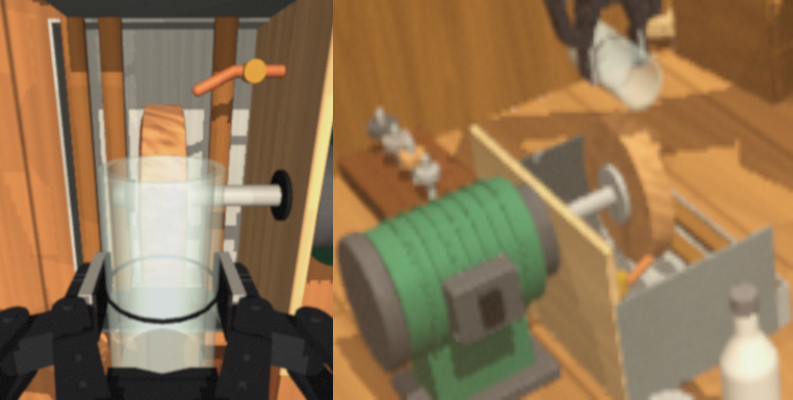

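The wrist view shows the glass parallel to the wheel and centred on it, with the wheel visible through it. The scene crop shows it above the wheel. I check the scene picture by projection.

```bash
python3 - <<'E'
from h import *
from station import *
np.set_printoptions(precision=1,suppress=True)
from scipy.spatial.transform import Rotation as Ro
s=get_state();print(s["tcp_pos"])
c=imaging.calibration("scene");p,d=imaging.camera("scene")
def pr(X):
    q=np.array(c["R"])@np.array(X)+c["t"];return np.array([c["fx"]*q[0]/q[2]+c["cx"],c["fy"]*q[1]/q[2]+c["cy"]])
o=p[:,:,::-1].copy();o=cv2.resize(o[90:210,110:230],None,fx=5,fy=5,interpolation=cv2.INTER_CUBIC)
f=lambda X:tuple(int(v) for v in ((pr(X)-[110,90]+.5)*5))
C=np.array([562.8,-295,s["tcp_pos"][2]+14])
for e in(-56,56):
    cv2.polylines(o,[np.array([f(C+[26*np.cos(a),e,26*np.sin(a)]) for a in np.linspace(0,6.28,40)],np.int32)],0,(0,0,255),1)
cv2.polylines(o,[np.array([f(C+[26*np.cos(a),0,26*np.sin(a)]) for a in np.linspace(0,6.28,40)],np.int32)],0,(255,0,0),1)
for x in(547.2,577.2): cv2.polylines(o,[np.array([f([x,-294.5+75*np.cos(a),130+75*np.sin(a)]) for a in np.linspace(0,6.28,60)],np.int32)],0,(0,255,0),1)
cv2.imwrite("pics/s5.png",o)
E
```

```text
[ 562.7 -292.6  246.9]
```

View pics/s5.png

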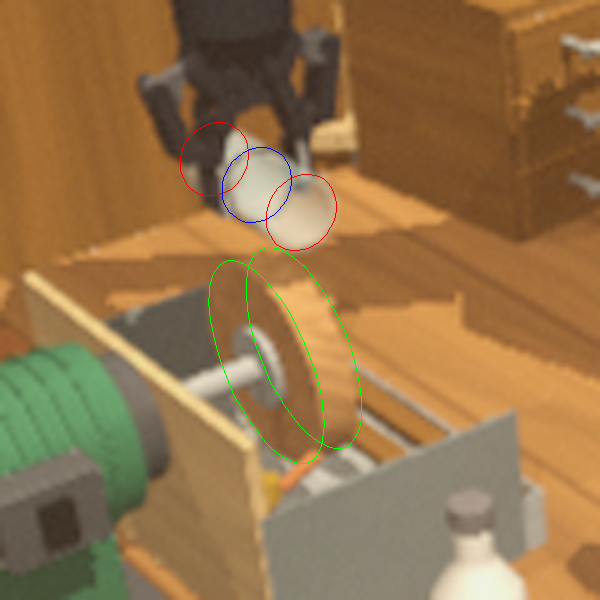

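Projected glass and wheel outlines match the picture to within a few pixels. Now the last 21 mm down, slowly.

```bash
python3 -m creep '0 0 0.006 0 1;0 0 0.006 0 1;0 0 0.004 0 1;0 0 0.003 0 1;0 0 0.002 0 1;0 0 0 0 1;0 0 0 0 1;0 0 0 0 1'
python3 -m creep '0 0 0 0 1;0 0 0 0 1;0 0 0 0 1;0 0 0 0 1;0 0 0 0 1;0 0 0 0 1;0 0 0 0 1;0 0 0 0 1'
python3 - <<'E'
from h import *
from station import *
np.set_printoptions(precision=2,suppress=True)
from scipy.spatial.transform import Rotation as Ro
c=imaging.calibration("wrist");p,d=imaging.camera("wrist");s=get_state()
print(s["tcp_pos"],s["width"],s["ft_force"],s["qvel"],Ro.from_quat(s["ee_rot"]).as_euler("ZYX",degrees=True))
L=(cloud(d,c)-s["tcp_pos"])@Ro.from_quat(s["ee_rot"]).as_matrix()
m=np.zeros((384,512),bool);m[150:310,200:315]=1
q=L[m&(L[...,2]<40)&(L[...,2]>-80)]
for a in(0,20,50): print(a,np.percentile(q[abs(q[:,0]-a)<5],[2,5],axis=0)[:,2])
g=p.sum(2)[:,250:264].mean(1);print("line v",290+np.argmin(g[290:325]))
p,d=imaging.camera("scene");o=cv2.resize(p[90:300,70:350,::-1],None,fx=2.8,fy=2.8,interpolation=cv2.INTER_CUBIC);cv2.imwrite("pics/s6.png",o)
E
```

```text
t: 12.6
tcp_pos: [562.7, -292.6, 225.6]
ee_rot: [0.707, 0.707, 0.0, 0.0]
ft_force: [0.3, 0.5, -2.7]
width: 0.596
t: 13.4
tcp_pos: [562.6, -292.5, 225.3]
ee_rot: [0.707, 0.707, -0.0, -0.0]
ft_force: [0.0, -0.6, -2.4]
width: 0.593
[ 562.54 -292.52  225.29] 0.5908728280188235 [-0.51 -0.29 -2.06] [-0. -0.  0.  0. -0.  0.] [ 89.96   0.   180.  ]
0 [-40.56 -40.15]
20 [-40.11 -39.78]
50 [-39.88 -39.49]
line v 308
```

View pics/s6.png

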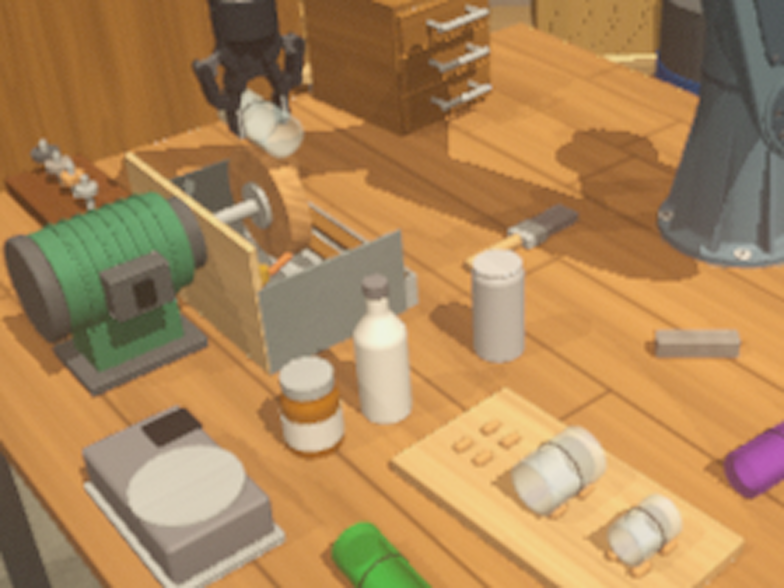

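The scene view shows the glass held level just above the wheel at (270,125). Everything else stands where it was. The arm is at rest, so I hand in.

```bash
python3 -c "
from station import bot
print(bot.job_done())"
```

```text
the job is handed in; nothing more can be done
None
```

The longest clear glass is off the rack and held level just above the cork wheel, lying along the rim. I handed the job in at about 13.5 s with the grip still closed at 50 N.

**Last checks:**
- **Clearance:** the underside of the glass works out at about 213.3 mm, which is 8.3 mm above the stated 205 mm wheel top. The wrist camera read the wheel top at 204.4 mm, which would make it nearly 9 mm.
- **Position and angle:** the guide line is within about 1 mm of the wheel's highest point by my estimate, with camera calibration good to about 2 mm. The glass lies at 90.0° yaw with no measurable tilt. My readings of the rim direction disagreed slightly, between 89.2° and 90.5°.
- **Contact:** the arm was at rest and the wrist force was only about the weight of the glass, with no sign of touching the lathe.
- **Other objects:** in the last scene view the other two glasses, bottle, jar and can looked unmoved.

**Closing on the glass:** the measured tool position shifted about 4–5 mm, with about 7 N of force. This went away once the glass was lifted, and I measured the glass's position in the fingers afterwards.

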